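# Set the bleed valve of the gas manifold

## Robot

A 7-joint arm with a two-finger parallel gripper is mounted at the origin on a cart in front of the work surface, level with it; the furniture and walls round the work are solid. World frame = base frame: x ahead of the robot, y to its left, z up, the work surface at z = 0. Lengths are in mm, angles in degrees, forces in N, time in s.
With the tool pointing down it reaches from about 400 to 850 mm from the base axis. Payload 10.4 kg.
Tool frame: the origin (TCP) lies on the centre line of the jaws, within the pads' length; the fingertips stand 25 mm ahead of it and the grasp point (between the pads) lies 6 mm ahead of it; x points along the fingers, z is the direction in which the jaws open and shut, and the axes are right-handed (so a half turn about x gives the same grasp; the last joint's range is limited). The gripper opens to 87 mm and grips with 3 to 60 N. Pads are 19 mm wide; open, the fingers measure 117 mm over their backs; the gripper's body (75 mm by 190 mm) begins 51 mm behind the grasp point.
Start: joints at [75.997, 19.034, -3.707, 83.658, 1.238, 77.344, -5.071], TCP at [137.511, -609.705, 247.576] pointing down, gripper open.
Joint ranges: [-148.97, 148.97], [-28.65, 121.19], [-84.17, 76.75], [9.2, 138.47], [-72.65, 252.65], [3.7, 117.97], [-149.18, 149.18]. Speed limits (degrees/s): [127.2, 127.2, 159.86, 159.86, 180, 180, 180].

## Interface

Orientations are given as [roll, pitch, yaw] about the fixed x, y, z axes, in that order (R = Rz(yaw) Ry(pitch) Rx(roll)).
In Python, from cell import bot gives the robot as it stands.
- The arm moves only by the tool jog_arm, never from a script. Its argument "commands" is a list of rows, each an object with "offset": the shift along the world's x, y, z in cm, a list of three; "delta_rot": the turn, a rotation vector about the world's x, y, z in degrees, a list of three; "gripper": the closure, from -1 (fully open) to 1 (shut). A call has exactly 8 rows; each row is the pose to reach, as a shift and turn from the pose commanded when the call began; what a row does not reach only later rows make up. A row lasts 1/8 s, in which the tool goes at most 62.5 mm and 10.7 degrees, less where a joint would pass 70% of its speed; a pose out of reach is approached as far as the arm can. A call with a gripper value outside its range is refused whole. The fingers move at their own pace and stop on an object; "force" is the grip in N (left out, the last holds). Time passes only in rows, so rows that repeat a pose let the fingers close, or fill a call up. It gives the time, the measured TCP pose, the force and the opening at its end, in the units of the state.
- bot.state(): the state, without advancing time (a new reading comes with each control period).
- bot.grab_frame(name): name is "side" or "top"; returns the picture (480x640x3 uint8, blue, green, red); there is no depth.
- bot.camera_model(name): a dict with "vfov" (degrees; the focal length in pixels is half the picture's height over the tangent of half this angle, whatever the lens; pixels are square), "cx", "cy" (the principal point, pixels), "k1" (the pictures are not rectified: a ray, as slopes to the right and down, at radius r is drawn at 1 + k1 r^2 times it, then the intrinsics apply), "R" (3x3) and "t" (3): a world point X has camera coordinates R X + t. Camera axes: x right, y down, z forward; pixel columns grow to the right and rows downward; lengths in mm; the calibration is good to about 2 mm. A picture is of the moment at which its call begins. camera_model takes no time and is no camera call.
- bot.hand_in(): hands the job in, once; it reports no verdict.
The state is a dict: "t": time; "joint_pos": joint angles; "dq": joint speeds; "joint_torque": joint torques, N m; "tcp_pos": TCP position; "ee_rot": TCP orientation; "wrist_force": force on the tool from outside, world axes, zero at the start; "ft_torque": the same for the moment, N m; "grip_width": finger opening in mm.
Only numpy, scipy, OpenCV 4.12 (cv2) and the standard library are available. Lean on these libraries where they do the work, as an engineer would, in place of code of your own. Each camera call takes 0.05 s, during which the arm holds its last target. There are 200 camera calls.

## Task

Set the bleed valve on the small gas manifold: turn its large crank wheel clockwise (seen from above) until it comes up against its closed stop (its grip then stands beside the steel pointer), then back it off exactly two full turns anticlockwise, which brings the grip beside the pointer again. Finish with the gripper still holding the crank's upright grip between its fingers, and keep the wheel still there: do not let go. Leave the small supply wheel and the things standing around as they are.

Things in the scene. Friction and masses are not known exactly. Their poses are not given: they have to be found in the camera images.
- grip_mid (a point): middle of the crank's upright grip, half-way up it: a black plastic cylinder 20 mm in diameter and 51 mm tall, standing on the rim of the large wheel, its middle 132 mm above the bench and its foot 106.5 mm above it. It revolves freely on its pin, so a gripper holding it may keep its own heading while the wheel turns. Free all round except for the wheel below it.
- crank_grip: the same black grip; origin at the centre of its underside, 25.5 mm below grip_mid. It turns about its own z, which says nothing about the wheel.
- wheel_hub (a point): centre of the large dark steel wheel on its vertical axis, at the top of the hub, 105 mm above the bench. The grip's axis runs on a circle of 52 mm radius round it; the wheel's rim (58 mm outer radius) is 92 to 104 mm above the bench.
- crank_wheel (a joint): angle of the large wheel in rad: 0 = closed, on a hard stop; grows as the wheel is turned anticlockwise seen from above (opens); 6.283 is one turn; it has another stop at 18.85 (three turns). It starts between about 0.7 and 1.7 turns open. Turning takes about 0.07 N m (1.5 N at the grip) and it stays where it is left.
- pointer_tip (a point): top of the steel index pointer, an upright tab 12 mm wide, 71 mm from the wheel's axis, 100 mm above the bench, fixed to the manifold. The grip stands radially in line with it at 0, 1, 2 and 3 turns open.
- small_wheel_rim (a point): a point on the rim of the small supply wheel (54 mm wide, top 76 mm above the bench), at the other end of the manifold, its axis 120 mm from the large wheel's axis. Leave alone.
- manifold: the fixed manifold: steel base plate 90 x 240 x 8 mm with a grey bar 42 x 200 mm, 48 mm high, hose barbs at both ends. Origin on the bench under the large wheel's axis; x points away from the pointer; the small wheel is at y = -120 mm.
- beaker_small_mid (a point): middle of the small clear beaker, 74 mm wide, 87 mm tall, a bystander
- jar_white_4_mid (a point): middle of the white screw-top jar, 60 mm wide, 90 mm tall, a bystander
- white_bottle_sq_mid (a point): middle of the square white bottle, 62 mm wide, 89 mm tall, a bystander

How it is judged (in metres and radians):
On the way:
1. the large wheel is turned clockwise onto its closed stop (value of joint crank_wheel below 0.1 rad), for 0.1 s.
At the end, for the whole second after the job is handed in: Once closed onto its stop (within 0.1 rad), the large wheel rests two turns open (12.57 +- 0.25 rad), its grip held in the fingers (grasp point within 20 mm of its axis, 35 mm of its middle, over 1.5 N); small wheel's rim moved under 6 mm, bystanders under 30 mm (value of joint crank_wheel between 12.316 and 12.816 rad and velocity of joint crank_wheel between -0.1 and 0.1 rad/s and contact force between the fingers and crank_grip above 1.5 N and horizontal distance between the grasp point and grip_mid below 0.02 m and distance between the grasp point and grip_mid below 0.035 m and distance of small_wheel_rim from where it was at the start of the episode below 0.006 m and distance of each of beaker_small_mid, jar_white_4_mid, white_bottle_sq_mid from where it was at the start of the episode below 0.03 m); the arm keeps its last pose, push and grip.
It fails at once if the small supply wheel is turned (rim moved over 6 mm) (distance of small_wheel_rim from where it was at the start of the episode above 0.006 m).
It fails at once if a bystander is pushed away or knocked over (distance of any of beaker_small_mid, jar_white_4_mid, white_bottle_sq_mid from where it was at the start of the episode above 0.03 m).
It also fails if it takes over 72 s, if anything falls off the work surface, if the arm or the gripper's body presses on something with over 40 N, if the wrist force passes 120 N, or if a joint passes its speed limit or range.

## Working session

There is one attempt and no reset: what is moved stays moved. The work goes in short steps, Python scripts to look and compute and a tool call to move; the robot and the scene stay as the last step left them, time stands still between calls to the robot, and variables do not carry over. Pictures are saved under pics/ and viewed, about 8 in all and at most 12, crops included, and the job is handed in when it is done.

Besides the shell and the picture viewer there is one more tool, called as name(argument=value, ...) on one line, values as JSON. jog_arm: Moves the arm, as the interface text tells. Its arguments: {"type":"object","properties":{"commands":{"type":"array","items":{"type":"object","properties":{"offset":{"type":"array","items":{"type":"number"}},"delta_rot":{"type":"array","items":{"type":"number"}},"gripper":{"type":"number"}}}},"force":{"type":"number"}},"required":["commands"]}

```bash
mkdir -p pics; ls; cat > h.py <<'E'
import numpy as np, cv2
from cell import bot
def cam(n):
    m=bot.camera_model(n); f=240/np.tan(np.radians(m["vfov"]/2))
    return m,f,np.array(m["R"]),np.array(m["t"])
def px2w(n,u,v,z):
    m,f,R,t=cam(n); d=np.array([(u-m["cx"])/f,(v-m["cy"])/f]); s=d.copy()
    for _ in range(20): s=d/(1+m["k1"]*(s@s))
    c=-R.T@t; r=R.T@np.array([s[0],s[1],1]); return c+r*(z-c[2])/r[2]
def w2px(n,X):
    m,f,R,t=cam(n); p=R@np.array(X,float)+t; s=p[:2]/p[2]; s=s*(1+m["k1"]*(s@s))
    return np.array([m["cx"],m["cy"]])+f*s
E
python3 - <<'E'
from h import *
for n in("top","side"):
    cv2.imwrite(f"pics/{n}0.png",bot.grab_frame(n)); m,f,R,t=cam(n); print(n,-R.T@t,R[2],f)
print(bot.state())
E
```

```text
pics
top [  23.60362762  257.26517183 1594.90219181] [ 0.29845118 -0.16901187 -0.9393412 ] 607.2239917838696
side [487.1752919  807.06626252 696.61310659] [ 0.01506124 -0.79014673 -0.61273265] 452.08692481114946
{'t': 0.1, 'joint_pos': array([75.99840582, 19.06871865, -3.70695962, 83.69880875,  1.23780559,
       77.34192884, -5.07117393]), 'dq': array([-0.10573283, -0.15766622,  0.00689766, -0.11599574,  0.09106401,
        0.0336275 , -0.07813445]), 'joint_torque': array([ 1.49919713e-03, -6.24552727e+01,  2.48154189e-02, -3.90721714e+01,
       -6.14422979e-02,  3.66291613e-02,  1.15379094e-04]), 'tcp_pos': array([ 137.40918065, -609.41066389,  246.84935943]), 'ee_rot': array([-177.3412917 ,   89.93039286,  105.36595051]), 'wrist_force': array([ 0.5556866 , -0.09953183, -0.23534453]), 'ft_torque': array([0.07303647, 0.01010013, 0.05789309]), 'grip_width': 87.26472442440067}
```

View pics/top0.png

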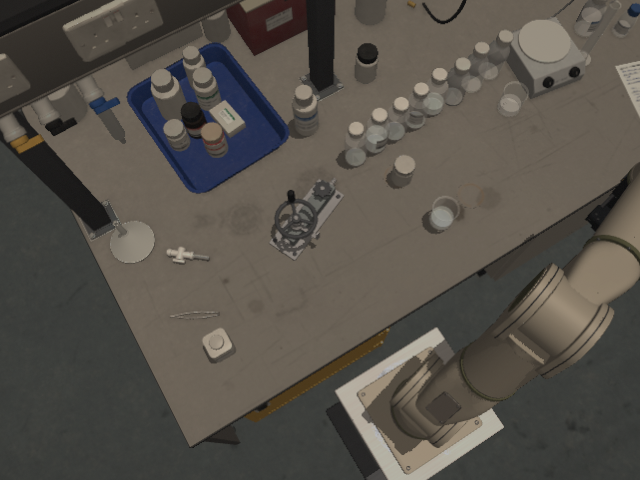

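View pics/side0.png

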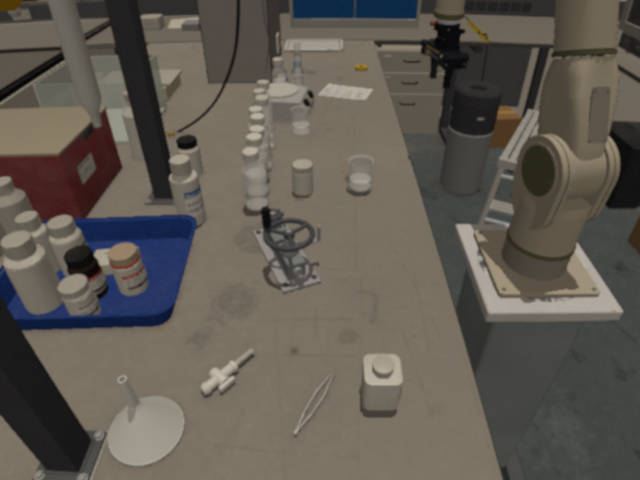

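The top view shows the large wheel near (296,217), its grip near (291,196) and the small wheel near (323,187). In the side view the wheel is near (290,236) and the grip near (266,217). I'll enlarge both.

```bash
python3 - <<'E'
from h import *
a=cv2.imread("pics/top0.png")[165:265,245:365]; b=cv2.imread("pics/side0.png")[190:300,230:340]
a=cv2.resize(a,None,fx=4,fy=4,interpolation=cv2.INTER_CUBIC)[:400,:400]; b=cv2.resize(b,(400,400),interpolation=cv2.INTER_CUBIC)
cv2.imwrite("pics/c0.png",np.hstack([a,b]))
E
```

```text
(no output)
```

View pics/c0.png

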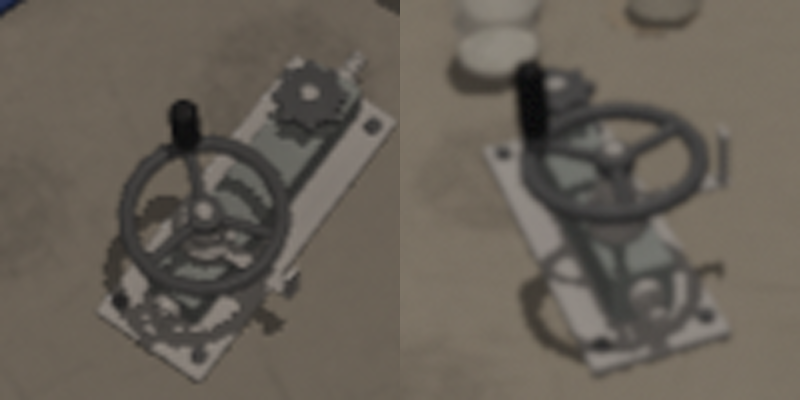

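```bash
python3 - <<'E'
from h import *
P=dict(hub=[("top",295.7,217.2,105),("side",288.5,232.6,105)],grip=[("top",291.2,196.5,132),("side",266.3,218,132)],
 ptr=[("top",318,232.8,100),("side",319.3,225.8,100)],small=[("top",322.7,188.2,76),("side",272.8,213.5,76)],
 jar=[("top",404,163,90),("side",302,163,90)],beaker=[("top",446,205,87)],bottle=[("top",304,92,89)])
W={}
for k,v in P.items():
    for p in v:
        W[k,p[0]]=x=px2w(*p); print(k,p[0],x.round(1))
for n in("top","side"):
    h=W["hub",n]
    for k in("grip","ptr","small"):
        d=(W[k,n]-h)[:2]; print(n,k,np.hypot(*d).round(1),np.degrees(np.arctan2(d[1],d[0])).round(1))
from scipy.spatial.transform import Rotation as Ro
s=bot.state(); print(Ro.from_euler("xyz",s["ee_rot"],degrees=True).as_matrix().round(3))
E
```

```text
hub top [572.9  21.7 105. ]
hub side [572.1  26.  105. ]
grip top [619.6   6.6 132. ]
grip side [620.2   9.5 132. ]
ptr top [506.2  -6.8 100. ]
ptr side [505.9  -6.  100. ]
small top [618.8 -89.2  76. ]
small side [619.7 -88.4  76. ]
jar top [ 561.7 -316.5   90. ]
jar side [ 559.4 -316.    90. ]
beaker top [ 399.7 -343.9   87. ]
bottle top [ 902.5 -197.8   89. ]
top grip 49.1 -18.0
top ptr 72.5 -156.8
top small 120.0 -67.5
side grip 50.8 -19.0
side ptr 73.6 -154.2
side small 123.9 -67.4
[[-0.     0.976  0.22 ]
 [ 0.001  0.22  -0.976]
 [-1.    -0.    -0.001]]
```

The measurements agree. The manifold heading is 22.5°, the pointer is at −157.5° and the grip at about −18°. The wheel is therefore about 499° (1.39 turns) open. Moving above the grip at constant heading.

jog_arm(commands=[{"offset": [3,3.8,0],"gripper": -1},{"offset": [6,7.7,0],"gripper": -1},{"offset": [9.5,12,0],"gripper": -1},{"offset": [13,16.6,0],"gripper": -1},{"offset": [16.5,21,0],"gripper": -1},{"offset": [20,25.6,0],"gripper": -1},{"offset": [23.5,30,0],"gripper": -1},{"offset": [27,34.5,0],"gripper": -1}])

```text
validation failed for argument at $.co...
```

jog_arm(commands=[{"offset": [3,3.9,0],"gripper": -1},{"offset": [6,7.8,0],"gripper": -1},{"offset": [9,11.6,0],"gripper": -1},{"offset": [12,15.4,-1],"gripper": -1},{"offset": [15,19.2,-2],"gripper": -1},{"offset": [18,23,-3],"gripper": -1},{"offset": [20,25.6,-3.5],"gripper": -1},{"offset": [21.3,27.3,-3.5],"gripper": -1}])

```text
validation failed for argument at $.co...
```

```bash
python3 - <<'E'
from h import *
s=bot.state(); print(s["t"],s["tcp_pos"],s["ee_rot"],s["joint_pos"].round(0),s["wrist_force"])
a=bot.grab_frame("top")[150:270,240:360]; b=bot.grab_frame("side")[160:280,210:330]
print(w2px("top",s["tcp_pos"]-[0,0,25]),w2px("side",s["tcp_pos"]-[0,0,25]))
r=lambda i:cv2.resize(i,(400,400),interpolation=cv2.INTER_CUBIC)
cv2.imwrite("pics/c1.png",np.hstack([r(a),r(b)]))
E
```

```text
0.1 [ 137.40918065 -609.41066389  246.84935943] [-177.3412917    89.93039286  105.36595051] [76. 19. -4. 84.  1. 77. -5.] [ 0.5556866  -0.09953183 -0.23534453]
[607.7381462 216.0937652] [438.97440457  81.90669708]
```

View pics/c1.png

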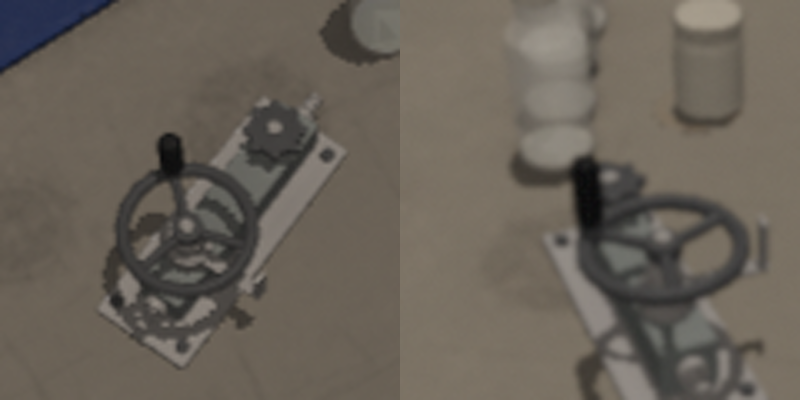

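The calls were refused because rows need all three fields, so nothing moved and the view is unchanged. Resending with delta_rot.

jog_arm(commands=[{"offset": [3,3.8,0],"delta_rot": [0,0,0],"gripper": -1},{"offset": [6,7.7,0],"delta_rot": [0,0,0],"gripper": -1},{"offset": [9.5,12,0],"delta_rot": [0,0,0],"gripper": -1},{"offset": [13,16.6,0],"delta_rot": [0,0,0],"gripper": -1},{"offset": [16.5,21,0],"delta_rot": [0,0,0],"gripper": -1},{"offset": [20,25.6,0],"delta_rot": [0,0,0],"gripper": -1},{"offset": [23.5,30,0],"delta_rot": [0,0,0],"gripper": -1},{"offset": [27,34.5,0],"delta_rot": [0,0,0],"gripper": -1}], force=30)

```text
t: 1.2
tcp_pos: [408.3, -263.2, 247.7]
ee_rot: [8.9, 90.0, -68.4]
wrist_force: [1.0, -0.1, 0.4]
grip_width: 87.0
```

jog_arm(commands=[{"offset": [3,3.9,0],"delta_rot": [0,0,0],"gripper": -1},{"offset": [6,7.8,0],"delta_rot": [0,0,0],"gripper": -1},{"offset": [9,11.6,0],"delta_rot": [0,0,0],"gripper": -1},{"offset": [12,15.4,-1],"delta_rot": [0,0,0],"gripper": -1},{"offset": [15,19.2,-2],"delta_rot": [0,0,0],"gripper": -1},{"offset": [18,23,-3],"delta_rot": [0,0,0],"gripper": -1},{"offset": [20,25.6,-3.5],"delta_rot": [0,0,0],"gripper": -1},{"offset": [21.3,27.3,-3.5],"delta_rot": [0,0,0],"gripper": -1}])

```text
t: 2.2
tcp_pos: [620.8, 9.8, 211.9]
ee_rot: [-122.7, 89.9, 160.1]
wrist_force: [-0.6, -0.2, 0.1]
grip_width: 87.2
```

```bash
python3 - <<'E'
from h import *
from scipy.spatial.transform import Rotation as Ro
s=bot.state(); print(s["t"],s["tcp_pos"],s["joint_pos"].round(0),s["wrist_force"])
print(Ro.from_euler("xyz",s["ee_rot"],degrees=True).as_matrix().round(3))
a=bot.grab_frame("top")[150:270,240:360]; b=bot.grab_frame("side")[160:280,210:330]
for n in("top","side"): print(w2px(n,s["tcp_pos"]-[0,0,25]))
r=lambda i:cv2.resize(i,(400,400),interpolation=cv2.INTER_CUBIC)
cv2.imwrite("pics/c2.png",np.hstack([r(a),r(b)]))
E
```

```text
2.2 [620.81111589   9.77999866 211.853114  ] [ 22.  24. -36.  86.  14.  75. -92.] [-0.59507359 -0.2371281   0.07953582]
[[-0.001  0.975  0.221]
 [ 0.     0.221 -0.975]
 [-1.    -0.001 -0.001]]
[288.64516528 188.05341785]
[263.89024696 196.65757802]
```

View pics/c2.png

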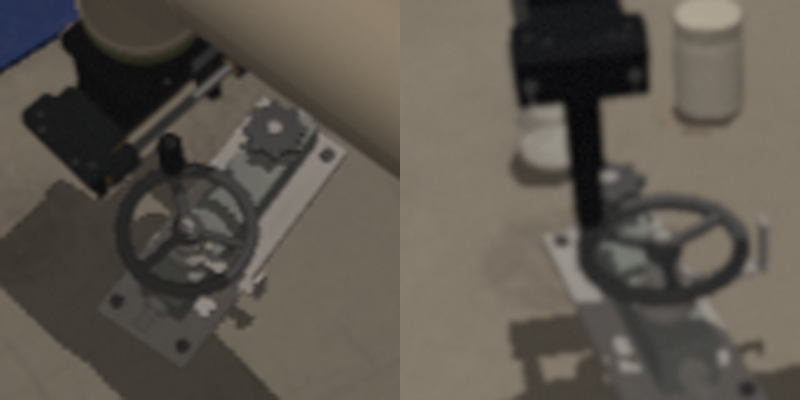

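In the side half the finger's column (about 585) matches the grip's (587), and the grip lies between the open jaws. Descending straight down, then closing gently.

jog_arm(commands=[{"offset": [0,-0.1,-2],"delta_rot": [0,0,0],"gripper": -1},{"offset": [0,-0.1,-4],"delta_rot": [0,0,0],"gripper": -1},{"offset": [0,-0.1,-6],"delta_rot": [0,0,0],"gripper": -1},{"offset": [0,-0.1,-7.1],"delta_rot": [0,0,0],"gripper": -1},{"offset": [0,-0.1,-7.1],"delta_rot": [0,0,0],"gripper": -1},{"offset": [0,-0.1,-7.1],"delta_rot": [0,0,0],"gripper": 0},{"offset": [0,-0.1,-7.1],"delta_rot": [0,0,0],"gripper": 0.3},{"offset": [0,-0.1,-7.1],"delta_rot": [0,0,0],"gripper": 1}], force=30)

```text
t: 3.3
tcp_pos: [620.8, 7.3, 142.1]
ee_rot: [66.9, 90.0, -10.4]
wrist_force: [0.7, 0.6, 0.3]
grip_width: 64.9
```

jog_arm(commands=[{"offset": [0,0,0],"delta_rot": [0,0,0],"gripper": 1},{"offset": [0,0,0],"delta_rot": [0,0,0],"gripper": 1},{"offset": [0,0,0],"delta_rot": [0,0,0],"gripper": 1},{"offset": [0,0,0],"delta_rot": [0,0,0],"gripper": 1},{"offset": [0,0,0],"delta_rot": [0,0,0],"gripper": 1},{"offset": [0,0,0],"delta_rot": [0,0,0],"gripper": 1},{"offset": [0,0,0],"delta_rot": [0,0,0],"gripper": 1},{"offset": [0,0,0],"delta_rot": [0,0,0],"gripper": 1}])

```text
t: 4.3
tcp_pos: [620.7, 7.1, 141.6]
ee_rot: [50.4, 90.0, -26.9]
wrist_force: [3.0, -2.5, -1.1]
grip_width: 18.7
```

```bash
python3 - <<'E'
from h import *
s=bot.state(); print(s["t"],s["tcp_pos"],s["wrist_force"],s["ft_torque"],s["grip_width"])
b=bot.grab_frame("side")[160:280,210:330]
cv2.imwrite("pics/c3.png",cv2.resize(b,(480,480),interpolation=cv2.INTER_CUBIC))
E
```

```text
4.3 [620.70777616   7.09808962 141.61922081] [ 3.03420007 -2.51773834 -1.14754535] [-0.42790169 -0.56922581  0.02568368] 18.676615841785967
```

View pics/c3.png

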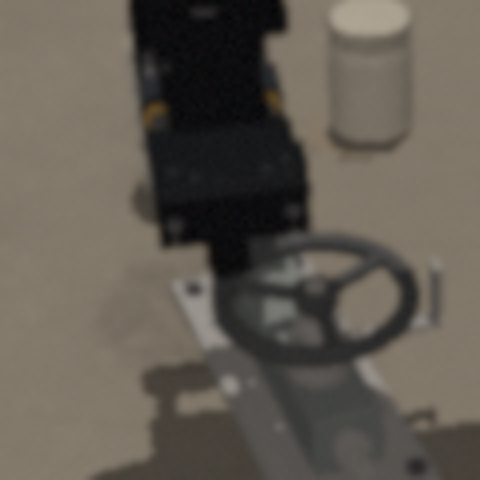

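The side view shows the jaws closed on the grip, with the fingertips just above the rim and the width at 18.7 mm, so it is held. Tabulating offsets for 15° steps round the circle.

```bash
python3 - <<'E'
from h import *
p=lambda a:5.2*np.array([np.cos(np.radians(a)),np.sin(np.radians(a))])
for a0 in(-18.5,-138.5,-258.5): print(a0,[(p(a0-15*k)-p(a0)).round(2).tolist() for k in range(1,9)])
E
```

```text
-18.5 [[-0.6, -1.22], [-1.49, -2.24], [-2.61, -3.0], [-3.89, -3.45], [-5.25, -3.54], [-6.58, -3.28], [-7.8, -2.69], [-8.83, -1.8]]
-138.5 [[-0.76, 1.13], [-1.2, 2.41], [-1.3, 3.76], [-1.04, 5.1], [-0.44, 6.32], [0.45, 7.34], [1.57, 8.1], [2.86, 8.54]]
-258.5 [[1.35, 0.09], [2.69, -0.16], [3.91, -0.76], [4.93, -1.65], [5.69, -2.78], [6.13, -4.06], [6.23, -5.41], [5.97, -6.75]]
```

jog_arm(commands=[{"offset": [-0.6,-1.22,0],"delta_rot": [0,0,0],"gripper": 1},{"offset": [-1.49,-2.24,0],"delta_rot": [0,0,0],"gripper": 1},{"offset": [-2.61,-3.0,0],"delta_rot": [0,0,0],"gripper": 1},{"offset": [-3.89,-3.45,0],"delta_rot": [0,0,0],"gripper": 1},{"offset": [-5.25,-3.54,0],"delta_rot": [0,0,0],"gripper": 1},{"offset": [-6.58,-3.28,0],"delta_rot": [0,0,0],"gripper": 1},{"offset": [-7.8,-2.69,0],"delta_rot": [0,0,0],"gripper": 1},{"offset": [-8.83,-1.8,0],"delta_rot": [0,0,0],"gripper": 1}])

```text
t: 5.35
tcp_pos: [530.4, -13.8, 141.5]
ee_rot: [-52.4, 89.7, -129.9]
wrist_force: [-4.3, -7.1, 5.8]
grip_width: 18.7
```

jog_arm(commands=[{"offset": [-0.76,1.13,0],"delta_rot": [0,0,0],"gripper": 1},{"offset": [-1.2,2.41,0],"delta_rot": [0,0,0],"gripper": 1},{"offset": [-1.3,3.76,0],"delta_rot": [0,0,0],"gripper": 1},{"offset": [-1.04,5.1,0],"delta_rot": [0,0,0],"gripper": 1},{"offset": [-0.44,6.32,0],"delta_rot": [0,0,0],"gripper": 1},{"offset": [0.45,7.34,0],"delta_rot": [0,0,0],"gripper": 1},{"offset": [1.57,8.1,0],"delta_rot": [0,0,0],"gripper": 1},{"offset": [2.86,8.54,0],"delta_rot": [0,0,0],"gripper": 1}])

```text
t: 6.35
tcp_pos: [562.2, 71.2, 141.4]
ee_rot: [-6.3, 89.7, -83.8]
wrist_force: [0.7, -19.1, 3.4]
grip_width: 19.1
```

jog_arm(commands=[{"offset": [1.35,0.09,0],"delta_rot": [0,0,0],"gripper": 1},{"offset": [2.69,-0.16,0],"delta_rot": [0,0,0],"gripper": 1},{"offset": [3.91,-0.76,0],"delta_rot": [0,0,0],"gripper": 1},{"offset": [4.93,-1.65,0],"delta_rot": [0,0,0],"gripper": 1},{"offset": [5.69,-2.78,0],"delta_rot": [0,0,0],"gripper": 1},{"offset": [6.13,-4.06,0],"delta_rot": [0,0,0],"gripper": 1},{"offset": [6.23,-5.41,0],"delta_rot": [0,0,0],"gripper": 1},{"offset": [5.97,-6.75,0],"delta_rot": [0,0,0],"gripper": 1}])

```text
t: 7.35
tcp_pos: [621.1, 8.7, 141.6]
ee_rot: [141.8, 89.9, 64.6]
wrist_force: [1.5, 2.6, 0.4]
grip_width: 18.8
```

```bash
python3 - <<'E'
from h import *
s=bot.state(); print(s["t"],s["tcp_pos"],s["wrist_force"],s["ft_torque"],s["joint_pos"].round(0))
a=bot.grab_frame("top")[150:270,240:360]; b=bot.grab_frame("side")[160:280,210:330]
r=lambda i:cv2.resize(i,(400,400),interpolation=cv2.INTER_CUBIC)
cv2.imwrite("pics/c4.png",np.hstack([r(a),r(b)]))
P=np.array([[620.7,7.1],[530.4,-13.8],s["tcp_pos"][:2]]);print(P)
E
```

```text
7.35 [621.13823829   8.74738079 141.58601806] [1.48004165 2.59554549 0.38235917] [ 0.44978051 -0.25077778 -0.01121932] [ 22.  27. -36.  90.  16.  68. -94.]
[[620.7          7.1       ]
 [530.4        -13.8       ]
 [621.13823829   8.74738079]]
```

View pics/c4.png

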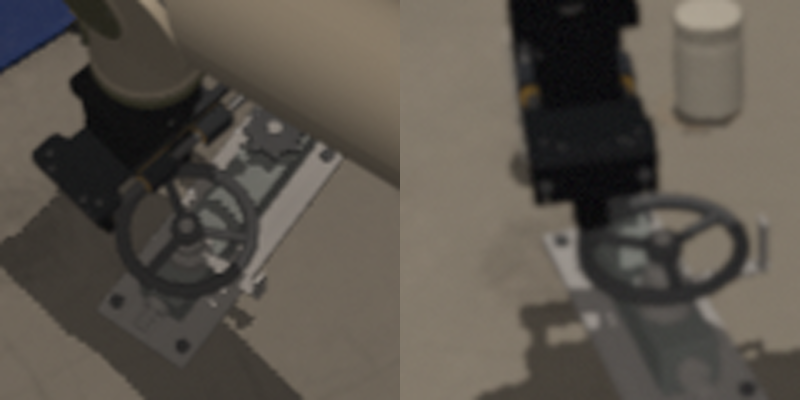

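The side view shows the fingers still round the grip after one turn. The radial force of −19 N at the top suggests the hub is about 2–3 mm lower in y than I commanded, so I'll shift by −2 mm and go on.

jog_arm(commands=[{"offset": [-0.6,-1.42,0],"delta_rot": [0,0,0],"gripper": 1},{"offset": [-1.49,-2.44,0],"delta_rot": [0,0,0],"gripper": 1},{"offset": [-2.61,-3.2,0],"delta_rot": [0,0,0],"gripper": 1},{"offset": [-3.89,-3.65,0],"delta_rot": [0,0,0],"gripper": 1},{"offset": [-5.25,-3.74,0],"delta_rot": [0,0,0],"gripper": 1},{"offset": [-6.58,-3.48,0],"delta_rot": [0,0,0],"gripper": 1},{"offset": [-7.8,-2.89,0],"delta_rot": [0,0,0],"gripper": 1},{"offset": [-8.83,-2.0,0],"delta_rot": [0,0,0],"gripper": 1}])

```text
t: 8.45
tcp_pos: [531.2, -15.0, 141.5]
ee_rot: [-35.4, 89.8, -112.8]
wrist_force: [-1.7, -4.5, 2.9]
grip_width: 18.9
```

```bash
python3 - <<'E'
from h import *
p=lambda a:5.2*np.array([np.cos(np.radians(a)),np.sin(np.radians(a))])
print([(k,(p(-138.5-k)-p(-138.5)).round(2).tolist()) for k in(6,12,16,19,23,27,31)])
E
```

```text
[(6, [-0.34, 0.43]), (12, [-0.63, 0.89]), (16, [-0.8, 1.21]), (19, [-0.91, 1.46]), (23, [-1.04, 1.8]), (27, [-1.14, 2.14]), (31, [-1.22, 2.5])]
```

Easing on to the stop, to about 8° beyond the nominal position.

jog_arm(commands=[{"offset": [-0.34,0.43,0],"delta_rot": [0,0,0],"gripper": 1},{"offset": [-0.63,0.89,0],"delta_rot": [0,0,0],"gripper": 1},{"offset": [-0.8,1.21,0],"delta_rot": [0,0,0],"gripper": 1},{"offset": [-0.91,1.46,0],"delta_rot": [0,0,0],"gripper": 1},{"offset": [-1.04,1.8,0],"delta_rot": [0,0,0],"gripper": 1},{"offset": [-1.14,2.14,0],"delta_rot": [0,0,0],"gripper": 1},{"offset": [-1.14,2.14,0],"delta_rot": [0,0,0],"gripper": 1},{"offset": [-1.14,2.14,0],"delta_rot": [0,0,0],"gripper": 1}])

```text
t: 9.45
tcp_pos: [522.3, -0.4, 141.6]
ee_rot: [2.5, 89.4, -75.2]
wrist_force: [7.5, -29.7, -3.1]
grip_width: 19.3
```

```bash
python3 - <<'E'
from h import *
s=bot.state(); print(s["t"],s["tcp_pos"],s["wrist_force"],s["ft_torque"])
for c in((572,20),(572.5,22)):
    d=s["tcp_pos"][:2]-c; print(np.hypot(*d),np.degrees(np.arctan2(d[1],d[0])))
a=bot.grab_frame("top")[150:270,240:360]; b=bot.grab_frame("side")[160:280,230:350]
r=lambda i:cv2.resize(i,(400,400),interpolation=cv2.INTER_CUBIC)
cv2.imwrite("pics/c5.png",np.hstack([r(a),r(b)]))
E
```

```text
9.45 [ 5.22252645e+02 -4.49962094e-01  1.41597374e+02] [  7.50939    -29.7154837   -3.06850951] [-6.60544545 -1.68346833 -0.11390654]
53.786618039216386 -157.65359442881925
55.034511749282025 -155.9254368323831
```

View pics/c5.png

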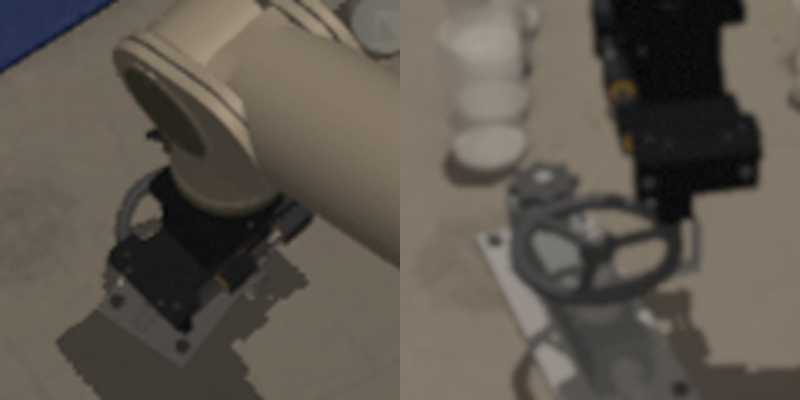

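The reaction is 30 N along the tangent, with the grip at −157.6° beside the pointer, so the wheel is on its closed stop. Next are the tables for the two turns anticlockwise from the commanded −165.5°.

```bash
python3 - <<'E'
from h import *
p=lambda a:5.2*np.array([np.cos(np.radians(a)),np.sin(np.radians(a))])
for a0 in(-165.5,-45.5,74.5): print(a0,[(p(a0+15*k)-p(a0)).round(2).tolist() for k in range(1,9)])
print([(p(-165.5+k)-p(-165.5)).round(2).tolist() for k in(4,8)])
E
```

```text
-165.5 [[0.51, -1.26], [1.33, -2.34], [2.4, -3.18], [3.64, -3.71], [4.99, -3.9], [6.34, -3.73], [7.59, -3.22], [8.68, -2.41]]
-45.5 [[0.84, 1.07], [1.37, 2.32], [1.56, 3.66], [1.39, 5.01], [0.88, 6.27], [0.06, 7.35], [-1.01, 8.19], [-2.26, 8.72]]
74.5 [[-1.34, 0.19], [-2.69, 0.02], [-3.95, -0.49], [-5.03, -1.3], [-5.87, -2.37], [-6.4, -3.62], [-6.59, -4.97], [-6.42, -6.31]]
[[0.1, -0.35], [0.23, -0.69]]
```

jog_arm(commands=[{"offset": [0.51,-1.26,0],"delta_rot": [0,0,0],"gripper": 1},{"offset": [1.33,-2.34,0],"delta_rot": [0,0,0],"gripper": 1},{"offset": [2.4,-3.18,0],"delta_rot": [0,0,0],"gripper": 1},{"offset": [3.64,-3.71,0],"delta_rot": [0,0,0],"gripper": 1},{"offset": [4.99,-3.9,0],"delta_rot": [0,0,0],"gripper": 1},{"offset": [6.34,-3.73,0],"delta_rot": [0,0,0],"gripper": 1},{"offset": [7.59,-3.22,0],"delta_rot": [0,0,0],"gripper": 1},{"offset": [8.68,-2.41,0],"delta_rot": [0,0,0],"gripper": 1}])

```text
t: 10.55
tcp_pos: [608.2, -16.2, 141.5]
ee_rot: [-0.5, 89.9, -77.9]
wrist_force: [-1.8, -2.0, 2.1]
grip_width: 19.2
```

jog_arm(commands=[{"offset": [0.84,1.07,0],"delta_rot": [0,0,0],"gripper": 1},{"offset": [1.37,2.32,0],"delta_rot": [0,0,0],"gripper": 1},{"offset": [1.56,3.66,0],"delta_rot": [0,0,0],"gripper": 1},{"offset": [1.39,5.01,0],"delta_rot": [0,0,0],"gripper": 1},{"offset": [0.88,6.27,0],"delta_rot": [0,0,0],"gripper": 1},{"offset": [0.06,7.35,0],"delta_rot": [0,0,0],"gripper": 1},{"offset": [-1.01,8.19,0],"delta_rot": [0,0,0],"gripper": 1},{"offset": [-2.26,8.72,0],"delta_rot": [0,0,0],"gripper": 1}])

```text
t: 11.55
tcp_pos: [584.3, 69.7, 141.4]
ee_rot: [-26.1, 89.8, -103.5]
wrist_force: [-1.9, -13.7, 4.9]
grip_width: 18.7
```

jog_arm(commands=[{"offset": [-1.34,0.19,0],"delta_rot": [0,0,0],"gripper": 1},{"offset": [-2.69,0.02,0],"delta_rot": [0,0,0],"gripper": 1},{"offset": [-3.95,-0.49,0],"delta_rot": [0,0,0],"gripper": 1},{"offset": [-5.03,-1.3,0],"delta_rot": [0,0,0],"gripper": 1},{"offset": [-5.87,-2.37,0],"delta_rot": [0,0,0],"gripper": 1},{"offset": [-6.4,-3.62,0],"delta_rot": [0,0,0],"gripper": 1},{"offset": [-6.59,-4.97,0],"delta_rot": [0,0,0],"gripper": 1},{"offset": [-6.42,-6.31,0],"delta_rot": [0,0,0],"gripper": 1}])

```text
t: 12.55
tcp_pos: [519.4, 8.6, 141.5]
ee_rot: [-101.5, 89.8, -178.7]
wrist_force: [-5.2, 0.7, 3.1]
grip_width: 19.0
```

jog_arm(commands=[{"offset": [0.51,-1.26,0],"delta_rot": [0,0,0],"gripper": 1},{"offset": [1.33,-2.34,0],"delta_rot": [0,0,0],"gripper": 1},{"offset": [2.4,-3.18,0],"delta_rot": [0,0,0],"gripper": 1},{"offset": [3.64,-3.71,0],"delta_rot": [0,0,0],"gripper": 1},{"offset": [4.99,-3.9,0],"delta_rot": [0,0,0],"gripper": 1},{"offset": [6.34,-3.73,0],"delta_rot": [0,0,0],"gripper": 1},{"offset": [7.59,-3.22,0],"delta_rot": [0,0,0],"gripper": 1},{"offset": [8.68,-2.41,0],"delta_rot": [0,0,0],"gripper": 1}])

```text
t: 13.55
tcp_pos: [608.5, -16.0, 141.5]
ee_rot: [7.1, 90.0, -70.3]
wrist_force: [-1.4, -1.9, 1.4]
grip_width: 18.6
```

jog_arm(commands=[{"offset": [0.84,1.07,0],"delta_rot": [0,0,0],"gripper": 1},{"offset": [1.37,2.32,0],"delta_rot": [0,0,0],"gripper": 1},{"offset": [1.56,3.66,0],"delta_rot": [0,0,0],"gripper": 1},{"offset": [1.39,5.01,0],"delta_rot": [0,0,0],"gripper": 1},{"offset": [0.88,6.27,0],"delta_rot": [0,0,0],"gripper": 1},{"offset": [0.06,7.35,0],"delta_rot": [0,0,0],"gripper": 1},{"offset": [-1.01,8.19,0],"delta_rot": [0,0,0],"gripper": 1},{"offset": [-2.26,8.72,0],"delta_rot": [0,0,0],"gripper": 1}])

```text
t: 14.55
tcp_pos: [584.3, 69.7, 141.5]
ee_rot: [-24.8, 89.8, -102.2]
wrist_force: [-2.5, -13.4, 4.3]
grip_width: 19.3
```

jog_arm(commands=[{"offset": [-1.34,0.19,0],"delta_rot": [0,0,0],"gripper": 1},{"offset": [-2.69,0.02,0],"delta_rot": [0,0,0],"gripper": 1},{"offset": [-3.95,-0.49,0],"delta_rot": [0,0,0],"gripper": 1},{"offset": [-5.03,-1.3,0],"delta_rot": [0,0,0],"gripper": 1},{"offset": [-5.87,-2.37,0],"delta_rot": [0,0,0],"gripper": 1},{"offset": [-6.4,-3.62,0],"delta_rot": [0,0,0],"gripper": 1},{"offset": [-6.59,-4.97,0],"delta_rot": [0,0,0],"gripper": 1},{"offset": [-6.42,-6.31,0],"delta_rot": [0,0,0],"gripper": 1}])

```text
t: 15.55
tcp_pos: [519.4, 8.6, 141.5]
ee_rot: [-101.8, 89.8, -179.0]
wrist_force: [-5.7, 0.8, 3.3]
grip_width: 19.4
```

jog_arm(commands=[{"offset": [0.1,-0.35,0],"delta_rot": [0,0,0],"gripper": 1},{"offset": [0.23,-0.69,0],"delta_rot": [0,0,0],"gripper": 1},{"offset": [0.23,-0.69,0],"delta_rot": [0,0,0],"gripper": 1},{"offset": [0.23,-0.69,0],"delta_rot": [0,0,0],"gripper": 1},{"offset": [0.23,-0.69,0],"delta_rot": [0,0,0],"gripper": 1},{"offset": [0.23,-0.69,0],"delta_rot": [0,0,0],"gripper": 1},{"offset": [0.23,-0.69,0],"delta_rot": [0,0,0],"gripper": 1},{"offset": [0.23,-0.69,0],"delta_rot": [0,0,0],"gripper": 1}])

```text
t: 16.55
tcp_pos: [522.0, 0.3, 141.4]
ee_rot: [-72.4, 89.8, -149.8]
wrist_force: [-7.0, -3.4, 5.8]
grip_width: 18.9
```

```bash
python3 - <<'E'
from h import *
s=bot.state(); print(s["t"],s["tcp_pos"],s["wrist_force"],s["dq"].round(2),s["grip_width"])
for c in((572,20),(572.5,22)):
    d=s["tcp_pos"][:2]-c; print(np.hypot(*d),np.degrees(np.arctan2(d[1],d[0])))
a=bot.grab_frame("top")[130:280,240:390]; b=bot.grab_frame("side")[160:280,230:350]
r=lambda i:cv2.resize(i,(400,400),interpolation=cv2.INTER_CUBIC)
cv2.imwrite("pics/c6.png",np.hstack([r(a),r(b)]))
E
```

```text
16.55 [5.22005588e+02 3.44967210e-01 1.41449572e+02] [-6.96980086 -3.35161108  5.76785059] [-0.05 -0.02  0.06 -0.08 -0.03  0.    0.07] 18.89968716866953
53.71928467421311 -158.53799738378305
54.94202479955459 -156.78744334288842
```

View pics/c6.png

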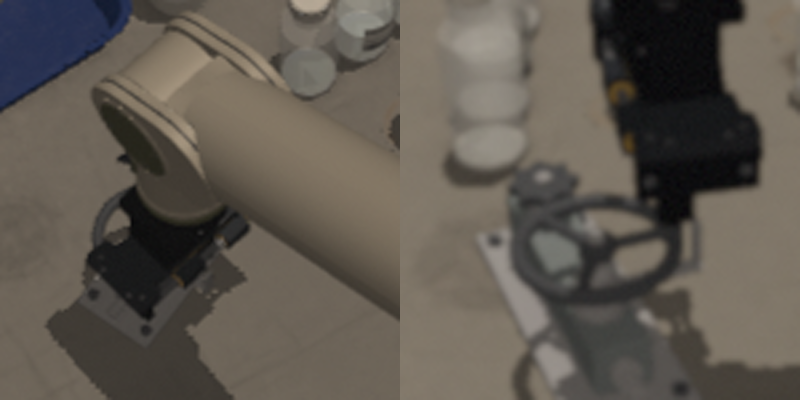

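The tool is within 1 mm of where it was at the stop, two turns on. The grip is held beside the pointer tab (side view, about (690,230)) and the wheel is still. Handing in.

```bash
python3 -c "
from cell import bot
print(bot.hand_in()); s=bot.state(); print(s['t'],s['tcp_pos'],s['grip_width'])"
```

```text
the job is handed in; nothing more can be done
None
the job is handed in; nothing more can be done
```

I closed the valve onto its stop, backed the wheel off exactly two turns and handed the job in with the gripper still holding the grip. No verdict came back.

- **Closing:** I gripped the crank at about 30 N and turned it about 499° clockwise, at a fixed gripper heading. A 30 N reaction along the tangent, with the grip at −157.6° beside the pointer (expected −157.5°), showed it was on the stop.
- **Opening:** I then turned it 720° anticlockwise. At 16.6 s the tool was within 1 mm of its position at the stop, with the joints practically at rest. By measured position the grip is about −157° to −158.5°, well inside the ±14° allowed.
- **Grip:** The finger opening read 18.9 mm on the 20 mm grip. I took the difference as a small reading offset, and the pictures show the grip in the jaws throughout.
- **Surroundings:** The small wheel looked unmoved in the last picture, and the gripper stayed well clear of the beaker, jar and bottle. I did not measure their positions again at the end.
- **Disagreements:** The two cameras differed by about 4 mm on the hub's y position. Radial forces of up to 19 N while turning suggested the lower value, so I shifted the path by 2 mm. My first two move calls were refused for a missing field, and nothing moved.

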